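# Fit the pressure gauge to the compressed-air outlet's sleeve coupler

## Robot

A 6-joint arm with a two-finger parallel gripper is mounted at the origin on a cart in front of the work surface, level with it; the furniture and walls round the work are solid. World frame = base frame: x ahead of the robot, y to its left, z up, the work surface at z = 0. Lengths are in m, angles in degrees, forces in N, time in s.
With the tool pointing down it reaches from about 0.4 to 0.925 m from the base axis. Payload 12.5 kg.
Tool frame: the origin (TCP) lies between the finger pads; the fingertips stand 17 mm ahead of it and the grasp point (between the pads) lies 2 mm behind it; z points along the fingers, y is the line along which they close (so a half turn about z gives the same grasp; the last joint's range is limited). The gripper opens to 95 mm and grips with 3 to 60 N. Pads are 20 mm wide; open, the fingers measure 119 mm over their backs; the gripper's body (75 mm by 180 mm) begins 59 mm behind the grasp point.
Start: joints at [64.423, 28.126, 89.318, -0, 62.55, -6.05], TCP at [0.209, 0.589, 0.232] pointing down, gripper open.
Joint ranges: [-177.58, 177.58], [-47.91, 125.51], [2.72, 160], [-65.01, 245.01], [3.68, 167.84], [-153.87, 153.87]. Speed limits (degrees/s): [127.2, 127.2, 159.86, 180, 180, 180].

## Interface

Orientations are given as a 3x3 rotation matrix whose columns are the frame's x, y, z axes.
In Python, from cell import readout, camera, ticket, spotter gives the robot as it stands.
- The arm moves only by the shell command python3 -m handwheel 'ROWS' [OPENING] [FORCE]. ROWS is JSON, a list of rows, each a list of 2 entries, a list of its own where there are three numbers: the shift along the tool's x, y, z in cm, then the turn about the tool's z in rad. In form: [[[dx, dy, dz], yaw], ...]. A call has 1 to 12 rows; each row is the pose to reach, as a shift and turn from the pose commanded when the call began, along the tool's axes at that moment; what a row does not reach only later rows make up. A row lasts 1/12 s, in which the tool goes at most 41.7 mm and 7.16 degrees, less where a joint would pass 70% of its speed; a pose out of reach is approached as far as the arm can. A call with a gripper value outside its range is refused whole. OPENING is the closure, from 0 (fully open) to 1 (shut), set as the call begins (- or left out, the last holds). The fingers move at their own pace and stop on an object; FORCE is the grip in N (left out, the last holds). Time passes only in rows, so rows that repeat a pose let the fingers close. It gives the time, the measured TCP pose, the force, the opening and the grip force at its end, in the units of the state.
- readout.state(): the state, without advancing time (a new reading comes with each control period).
- camera(name): name is "side" or "top"; returns a dict with "image" (384x512x3 uint8, red, green, blue), "fx", "fy", "cx", "cy" (pixels), "k1" (the pictures are not rectified: a ray, as slopes to the right and down, at radius r is drawn at 1 + k1 r^2 times it, then the intrinsics apply), "extrinsics" (4x4, takes a point from world to camera coordinates). Camera axes: x right, y up, looking along -z (the intrinsics and any distortion apply to the point x, -y, -z); pixel columns grow to the right and rows downward; lengths in m; the calibration is good to about 2 mm. A picture is of the moment at which its call begins. There is no depth.
- ticket.finish_job(): hands the job in; it is judged then, once.
Trained networks look in a picture, given as the dict that the camera call returned (one of the last four; its "shot" number tells which), for a name from the list of things; names that differ only in an ending like _2 or _b are one class to them, and where a whole thing is asked for, a point or a joint stands for the part that bears it (a point fixed in the world has none). Each returns a list of dicts, best first, with "conf" (0 to 1); they miss things now and then, are a little off and sometimes report something else, mostly with a low value. They report only what shows in the picture. A call takes as long as a camera call. They do not tell look-alikes from the thing itself.
- spotter.find_in(picture, thing): "box" ([left, top, right, bottom] in pixels, round what is visible of it).
The state is a dict: "clock": time; "q": joint angles; "qd": joint speeds; "joint_efforts": joint torques, N m; "position": TCP position; "ee_rot": TCP orientation; "ft_force": force on the tool from outside, world axes, zero at the start; "wrist_torque": the same for the moment, N m; "gripper_width": finger opening in m; "gripper_force": force on a finger pad.
Only numpy, scipy, OpenCV 4.12 (cv2) and the standard library are available. Lean on these libraries where they do the work, as an engineer would, in place of code of your own. Each camera call takes 0.05 s, during which the arm holds its last target. There are 200 camera calls.

## Task

Before the bag taper is started its air pressure has to be read: take the round pressure gauge from the small steel rack and fit it to the quick coupler on the air block. Draw the coupler's sleeve back until it stays, then find its mouth with the gauge's plug by feel and press it in upright until it is home and the sleeve springs forward over it; ease it in, never force it. Let go of it, and leave the blow nozzle standing in the rack and the oil bottle where it is.

Things in the scene. Friction and masses are not known exactly. Their poses are not given: they have to be found in the camera images.
- air_block: aluminium air block 46 x 104 x 40 mm (x, y, z) on a 76 x 128 x 6 mm steel plate, fixed; at its +x side a brass ball valve to 82 mm. Origin: centre of the underside; z up. On its top, at 46 mm, a brass hex base (35 mm wide, to 59 mm) carries the upright coupler: 28 mm round brass body with the mouth at 104 mm, inside a ribbed steel sleeve. Only the sleeve moves
- outlet (a point): centre of the hole the coupler is bolted in, at the height of its mouth (104 mm over the table). The hole is oversize: the coupler's axis is upright but 5 mm from this point, on an unknown side, and does not give. Mouth: a flat rim 28 mm across round a straight 20 mm bore, which leaves 1 mm of play all round the plug; the plug's bevel lets it enter up to 2 mm off-centre. Valve face 10 mm down
- sleeve (a joint): how far the coupler's sleeve is drawn back (straight down), m: 0 = home (forward), stop at 0.010. Sleeve 40 mm across, at home 66 to 102 mm over the table, its lowest 5 mm a rim 43 mm across. Spring 4 N rising to 7 N. Grip it by the ribs; drawn to its stop and let go, it stays back at about 6.7 mm; with it home six balls bar the plug. Plug home: it springs forward to 0 by itself and locks
- gauge: pressure gauge, about 220 g, standing plug down. Origin: tip of the plug; z up along its axis. From the tip: steel plug 18 mm across, its end bevelled to 16 mm over 1.5 mm, ball groove at 12 to 20 mm; flange 30 mm across from 30 to 33 mm (its underside is the shoulder); brass hex 25 mm to 42 mm; round steel case 45 mm across from 44 to 70 mm with the dial on top (grip here)
- gauge_shoulder (a point): on the gauge's axis, underside of the flange, 30 mm above the plug's tip. Home in the coupler it meets the mouth at 104 mm; let go, it rises to about 105 mm and is held. The way in takes a push of about 2 to 5 N against the valve's spring, all the way to home, where the sleeve springs forward
- rack: fixed dark steel bridge 60 x 122 mm (x, y) with its top 40 mm high and a 22 mm hole on the centreline at y = -29 and +29 mm. Origin: centre at table height. The gauge and the blow nozzle hang in the holes by their flanges, either way round
- bag_taper: the bag taping machine at the left, fixed, not used here. Its tape reel, an upright disc 180 mm across and 40 mm thick, hangs over the table on an arm: 0.51 to 0.55 m ahead of the robot, from 60 mm right to 110 mm left of its centre line, 0.47 to 0.65 m up. Keep the wrist and forearm clear of it: draw the tool in toward the robot, then swing. Origin: centre of its foot
- nozzle: blow nozzle: the same plug and flange as the gauge, steel hex, then a slim dark tube to 92 mm above the plug's tip. Origin: tip of the plug. Stands in the rack; stays there
- oiler: bottle of air-tool oil, 35 mm across and 105 mm high with its spout, standing loose on the table beyond the rack. Origin: centre of its underside. Stays there
Things that resemble listed ones, but are neither listed nor needed, are in the scene too. Leave any blue or green look-alike of the nozzle alone.

How it is judged:
By the outcome, as a careful person would: the job done as asked, in the order asked, and still so for the second after the job is handed in, with the robot touching nothing.
It also fails if it takes over 67 s, if anything falls off the work surface, if the arm or the gripper's body presses on something with over 40 N, if the wrist force passes 120 N, or if a joint passes its speed limit or range.

## Working session

There is one attempt and no reset: what is moved stays moved. The work goes in short steps, Python scripts to look and compute and a shell command to move; the robot and the scene stay as the last step left them, time stands still between calls to the robot, and variables do not carry over. Pictures are saved under pics/ and viewed, at most 10 in all, crops included, and the job is handed in when it is done.

```bash
ls; mkdir -p pics
cat > h.py <<'E'
import numpy as np, cv2
from cell import readout, camera, ticket, spotter
def ray(c,u,v):
    xd=(u-c["cx"])/c["fx"]; yd=(v-c["cy"])/c["fy"]
    x,y=xd,yd
    for _ in range(20):
        f=1+c["k1"]*(x*x+y*y); x,y=xd/f,yd/f
    E=np.array(c["extrinsics"]); R,t=E[:3,:3],E[:3,3]
    return -R.T@t, R.T@np.array([x,-y,-1.])
def onz(c,u,v,z):
    o,d=ray(c,u,v); return o+d*(z-o[2])/d[2]
def proj(c,p):
    E=np.array(c["extrinsics"]); q=E[:3,:3]@np.array(p)+E[:3,3]
    x,y=q[0]/-q[2],-q[1]/-q[2]; f=1+c["k1"]*(x*x+y*y)
    return np.array([c["cx"]+c["fx"]*x*f,c["cy"]+c["fy"]*y*f])
def tri(c1,u1,c2,u2):
    o1,d1=ray(c1,*u1);o2,d2=ray(c2,*u2)
    s=np.linalg.lstsq(np.c_[d1,-d2],o2-o1,rcond=None)[0]
    a,b=o1+d1*s[0],o2+d2*s[1]
    return (a+b)/2,np.linalg.norm(a-b)
def save(n,im): cv2.imwrite(f"pics/{n}.png",cv2.cvtColor(im,cv2.COLOR_RGB2BGR))
E
cat > a.py <<'E'
from h import *
ims=[]
for n in("side","top"):
    c=camera(n); ims.append(c["image"])
    print(n,c["fx"],c["k1"],(-np.array(c["extrinsics"])[:3,:3].T@np.array(c["extrinsics"])[:3,3]).round(3))
    for t in("gauge","nozzle","rack","air_block","sleeve","oiler"):
        print(t,[(np.round(d["box"]).astype(int).tolist(),round(d["conf"],2)) for d in spotter.find_in(c,t)[:4]])
save("s0",cv2.resize(ims[0],(800,600)));save("t0",cv2.resize(ims[1],(800,600)))
s=readout.state();print(s["clock"],s["position"],s["ee_rot"],s["gripper_width"])
E
python3 a.py
```

```text
pics
side 396.1461510544552 0.0261843507716787 [ 0.396 -0.786  0.745]
gauge [([229, 288, 255, 312], 0.55)]
nozzle [([230, 218, 240, 247], 0.77), ([264, 286, 278, 313], 0.56), ([200, 281, 212, 315], 0.53), ([216, 251, 229, 280], 0.47)]
rack [([226, 290, 289, 330], 0.95), ([263, 288, 278, 312], 0.23)]
air_block [([252, 218, 308, 279], 0.74)]
sleeve [([264, 223, 284, 242], 0.82), ([226, 290, 288, 331], 0.23)]
oiler [([314, 285, 331, 320], 0.63)]
top 359.88228488433066 0.034970077893769415 [0.227 0.041 1.085]
gauge [([366, 206, 383, 222], 0.52)]
nozzle [([289, 215, 299, 226], 0.55), ([331, 227, 337, 237], 0.42), ([363, 191, 378, 202], 0.39)]
rack [([354, 185, 380, 227], 0.6), ([356, 151, 374, 168], 0.45)]
air_block [([282, 159, 326, 206], 0.9)]
sleeve []
oiler [([358, 153, 372, 167], 0.64)]
0.7 [0.20890017 0.58905974 0.23165174] [[-9.42470372e-01  3.34289693e-01  1.98385161e-06]
 [ 3.34289692e-01  9.42470370e-01  6.40714903e-05]
 [ 1.95487174e-05  6.10486624e-05 -9.99999998e-01]] 0.09514702457019984
```

View pics/s0.png

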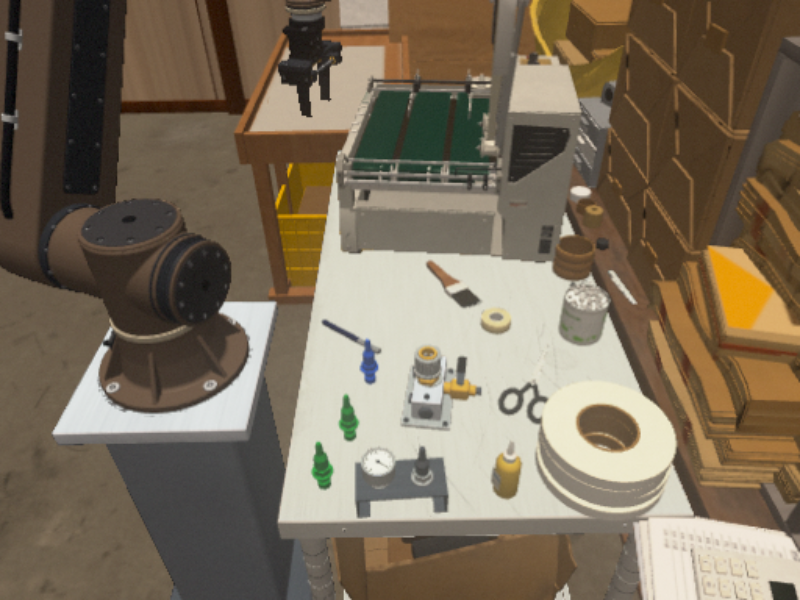

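View pics/t0.png

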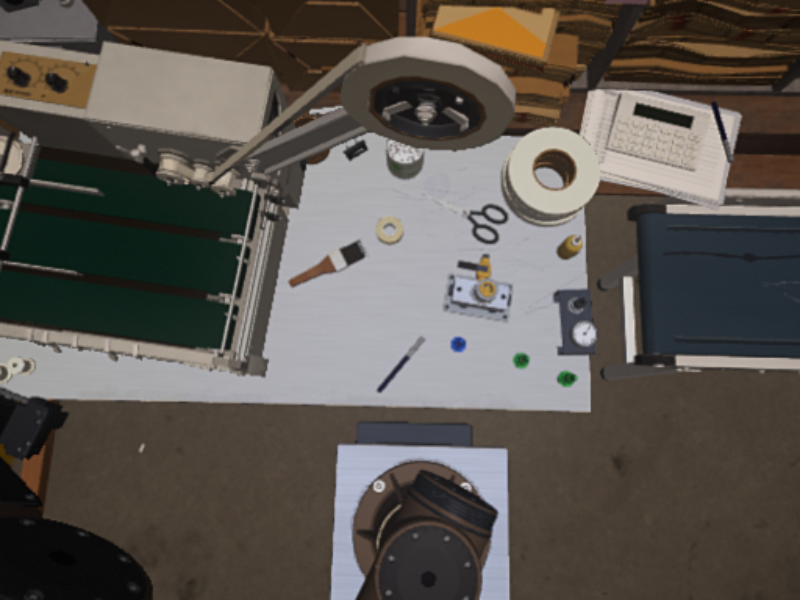

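The side view shows the gauge's white dial at about (378,462) in the rack with the dark nozzle at (422,465). The coupler is at (428,355), the oiler at (507,472), and there are blue and green look-alikes at (369,360), (348,417) and (322,465). The top view shows the gauge at (585,333) and the coupler at (487,290). Only one thing is a gauge. An enlarged crop will confirm it and give me pixels to measure from.

```bash
cat > b.py <<'E'
from h import *
s=camera("side");t=camera("top")
a=cv2.resize(s["image"][215:335,220:320],(500,600),interpolation=cv2.INTER_CUBIC)
b=cv2.resize(t["image"][155:235,280:390-60+10],(300,400),interpolation=cv2.INTER_CUBIC)
b2=cv2.resize(t["image"][180:230,345:395],(300,200+100),interpolation=cv2.INTER_CUBIC)
b=cv2.resize(t["image"][160:210,280:330],(300,300),interpolation=cv2.INTER_CUBIC)
save("c1",np.hstack([a,np.vstack([b,b2])]))
E
python3 b.py
```

```text
(no output)
```

View pics/c1.png

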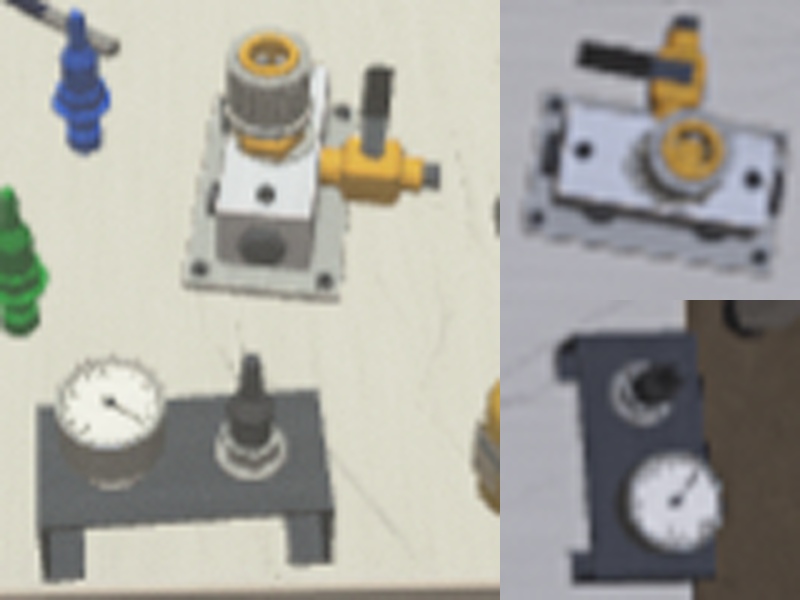

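The crop confirms it. The gauge with the white dial is at the rack's -y end (side 242,295; top 374,213), with the dark nozzle beside it. The mouth is at side (273,225) and top (311,185).

```bash
cat > c.py <<'E'
from h import *
s=camera("side");t=camera("top")
for n,a,b,z in(("gauge",(241.8,295.),(374.1,213.4),.08),("mouth",(273.4,225.),(311.4,184.6),.104)):
    p,e=tri(s,a,t,b); print(n,"tri",p.round(4),round(e,4),"side",onz(s,*a,z).round(4),"top",onz(t,*b,z).round(4))
f=lambda x,y,o=(280,160):(o[0]+(x-500+.5)/6-.5,o[1]+(y+.5)/6-.5)
P=[onz(t,*f(*q),.006)[:2].round(4) for q in((555,92),(787,127),(766,272),(523,233))];print("plate",P,np.mean(P,0))
g=lambda x,y:(345+(x-500+.5)/6-.5,180+(y-300+.5)/6-.5)
P=[onz(t,*g(*q),.04)[:2].round(4) for q in((580,337),(693,333),(716,577),(590,580))];print("rack",P,np.mean(P,0))
E
python3 c.py
```

```text
gauge tri [ 0.3596 -0.2856  0.0799] 0.0003 side [ 0.3598 -0.2856  0.08  ] top [ 0.3595 -0.2855  0.08  ]
mouth tri [ 0.4321 -0.1061  0.1041] 0.0007 side [ 0.4317 -0.106   0.104 ] top [ 0.4324 -0.1061  0.104 ]
plate [array([ 0.4815, -0.051 ]), array([ 0.4663, -0.1699]), array([ 0.391 , -0.1586]), array([ 0.4078, -0.0356])] [ 0.43665  -0.103775]
rack [array([ 0.446 , -0.2534]), array([ 0.4494, -0.3091]), array([ 0.3292, -0.316 ]), array([ 0.326 , -0.2552])] [ 0.38765  -0.283425]
```

```bash
cat > d.py <<'E'
from h import *
s=camera("side");t=camera("top")
k=1/1.5625
for a,b in(((340,160),(265,372)),((365,80),(5,335)),((498,175),(275,190))):
    p,e=tri(s,np.array(a)*k,t,np.array(b)*k);print(p.round(3),round(e,3))
R=np.array(readout.state()["ee_rot"]);p0=np.array(readout.state()["position"])
for w in((.15,.42,.30),(.25,.34,.30),(.33,.26,.3),(.38,.18,.3),(.41,.07,.3),(.42,-.04,.3),(.4321,-.1061,.2)):print(w,((R.T@(np.array(w)-p0))*100).round(1))
E
python3 d.py
```

```text
[0.279 0.244 0.248] 0.021
[0.317 0.612 0.263] 0.01
[0.573 0.258 0.204] 0.011
(0.15, 0.42, 0.3) [ -0.1 -17.9  -6.8]
(0.25, 0.34, 0.3) [-12.2 -22.1  -6.8]
(0.33, 0.26, 0.3) [-22.4 -27.   -6.8]
(0.38, 0.18, 0.3) [-29.8 -32.8  -6.8]
(0.41, 0.07, 0.3) [-36.3 -42.2  -6.8]
(0.42, -0.04, 0.3) [-40.9 -52.2  -6.8]
(0.4321, -0.1061, 0.2) [-44.3 -58.1   3.2]
```

```bash
python3 -m handwheel '[[[0,-2,-3],0],[[0,-4,-6],0],[[0,-7,-9],0],[[0,-10,-11.5],0],[[0,-13,-12.8],0],[[0,-16,-12.8],0],[[0,-17.9,-12.8],0],[[-3,-19,-12.8],0],[[-6,-20,-12.8],0],[[-9,-21,-12.8],0],[[-12.2,-22.1,-12.8],0],[[-12.2,-22.1,-12.8],0]]' 0.45
```

```text
clock: 2.0
position: [0.253, 0.3375, 0.3598]
ee_rot: [[-0.941, 0.337, 0.001], [0.337, 0.941, -0.0], [-0.001, 0.0, -1.0]]
ft_force: [0.6, 0.3, -0.2]
gripper_width: 0.0523
gripper_force: 0.0
```

```bash
python3 -m handwheel '[[[-3.4,-1.6,0],-0.03],[[-6.8,-3.3,0],-0.06],[[-10.2,-4.9,0],-0.09],[[-12.7,-6.8,0],-0.12],[[-15.2,-8.7,0],-0.15],[[-17.6,-10.7,0],-0.18],[[-19.8,-13.8,0],-0.21],[[-22,-17,0],-0.24],[[-24.1,-20.1,0],-0.27],[[-25.6,-23.4,0],-0.3],[[-27.1,-26.7,0],-0.33],[[-28.7,-30.1,0],-0.341]]'; python3 -c "
from h import *
s=readout.state();print(s['q'],s['position'],s['ee_rot'])"
```

```text
clock: 3.0
position: [0.4196, -0.041, 0.3598]
ee_rot: [[-1.0, -0.002, 0.001], [-0.002, 1.0, 0.0], [-0.001, 0.0, -1.0]]
ft_force: [-0.0, 0.2, 0.1]
gripper_width: 0.0522
gripper_force: 0.0
[-1.45842350e+01  3.76636679e+00  1.04165372e+02  1.65212258e-02
  7.20395024e+01 -1.04706866e+02] [ 0.41963235 -0.04101642  0.3598201 ] [[-9.99997742e-01 -2.05151237e-03  5.54846914e-04]
 [-2.05143551e-03  9.99997886e-01  1.39067096e-04]
 [-5.55131039e-04  1.37928549e-04 -9.99999836e-01]]
```

```bash
python3 -m handwheel '[[[-0.6,-3.2,2],0],[[-1.2,-6.5,4],0],[[-1.25,-6.5,8],0],[[-1.25,-6.5,12],0],[[-1.25,-6.5,16],0],[[-1.25,-6.5,19],0],[[-1.25,-6.5,21],0],[[-1.25,-6.5,22],0],[[-1.25,-6.5,22],0]]'
cat > e.py <<'E'
import sys
from h import *
s=camera("side");t=camera("top");p=np.array(readout.state()["position"]);n=sys.argv[1]
def crop(c,w):
    u,v=proj(c,p+np.array([0,0,w])).round().astype(int)
    return cv2.resize(c["image"][v-40:v+40,u-35:u+35],(400,457),interpolation=cv2.INTER_CUBIC),(u-35,v-40)
a,oa=crop(s,0);b,ob=crop(t,0);print(oa,ob,p,readout.state()["ft_force"]);save(n,np.hstack([a,b]))
E
python3 e.py d1
```

```text
clock: 3.75
position: [0.4317, -0.1041, 0.1377]
ee_rot: [[-1.0, -0.0, -0.003], [-0.0, 1.0, 0.002], [0.003, 0.002, -1.0]]
ft_force: [0.1, -0.2, -0.4]
gripper_width: 0.0524
gripper_force: 0.0
(np.int64(239), np.int64(173)) (np.int64(278), np.int64(142)) [ 0.43263689 -0.10444427  0.13983462] [ 0.23078604 -0.84718918  0.40812666]
```

View pics/d1.png

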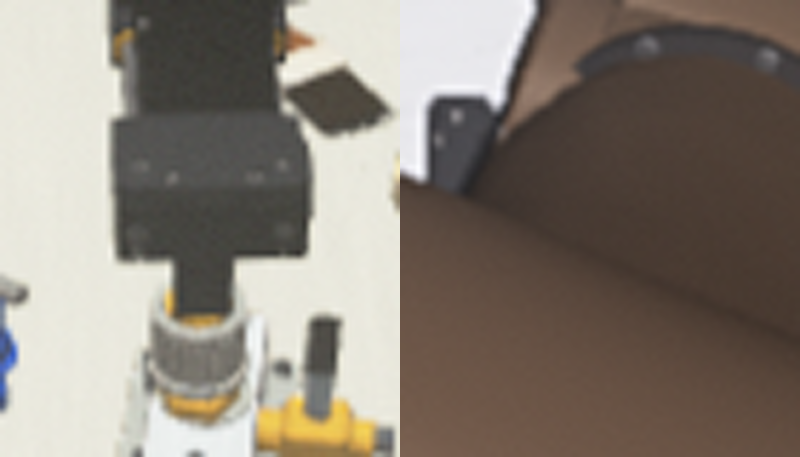

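The side view shows the fingers straddling the coupler, with the sleeve at crop (198,345) and the finger at (203,285). They are well aligned, so I'm descending and gripping.

```bash
python3 -m handwheel '[[[0,-0.1,1],0],[[0,-0.1,2],0],[[0,-0.1,3],0],[[0,-0.1,4],0],[[0,-0.1,4.7],0],[[0,-0.1,5],0],[[0,-0.1,5],0],[[0,-0.1,5],0]]'; python3 -m handwheel '[[[0,0,0],0],[[0,0,0],0],[[0,0,0],0],[[0,0,0],0],[[0,0,0],0],[[0,0,0],0]]' 0.75 15
```

```text
clock: 4.52
position: [0.4327, -0.1057, 0.0901]
ee_rot: [[-1.0, -0.0, 0.001], [-0.0, 1.0, -0.0], [-0.001, -0.0, -1.0]]
ft_force: [-0.0, 0.1, -0.3]
gripper_width: 0.0522
gripper_force: 0.0
clock: 5.02
position: [0.4327, -0.106, 0.09]
ee_rot: [[-1.0, -0.0, 0.001], [-0.0, 1.0, -0.001], [-0.001, -0.001, -1.0]]
ft_force: [-1.5, -5.2, 4.3]
gripper_width: 0.0406
gripper_force: 15.0
```

```bash
python3 -m handwheel '[[[0,-0.03,0],0],[[0,-0.05,0],0],[[0,-0.05,0],0],[[0,-0.05,0],0]]' - 35
```

```text
clock: 5.35
position: [0.4326, -0.1061, 0.0898]
ee_rot: [[-1.0, -0.0, 0.001], [-0.0, 1.0, -0.0], [-0.001, -0.0, -1.0]]
ft_force: [0.5, -1.1, 4.0]
gripper_width: 0.0406
gripper_force: 35.0
```

```bash
python3 -m handwheel '[[[0,-0.02,0.2],0],[[0,-0.02,0.4],0],[[0,-0.02,0.6],0],[[0,-0.02,0.8],0],[[0,-0.02,0.95],0],[[0,-0.02,1.05],0],[[0,-0.02,1.15],0],[[0,-0.02,1.15],0],[[0,-0.02,1.15],0]]'
```

```text
clock: 6.1
position: [0.4327, -0.1063, 0.0795]
ee_rot: [[-1.0, -0.0, 0.002], [-0.0, 1.0, -0.001], [-0.002, -0.001, -1.0]]
ft_force: [-5.3, 1.7, 35.2]
gripper_width: 0.0405
gripper_force: 35.0
```

```bash
python3 -m handwheel '[[[0,0,-0.08],0],[[0,0,-0.08],0],[[0,0,-0.08],0],[[0,0,-0.08],0],[[0,0,-0.08],0],[[0,0,-0.08],0]]' 0.45; python3 -m handwheel '[[[0,0,-0.5],0],[[0,0,-2],0],[[0,0,-4],0],[[0,0,-7],0],[[0,0,-10],0],[[0,0,-10],0]]'
python3 - <<'E'
from h import *
s=camera("side")
save("e1",cv2.resize(s["image"][210:290,240:320],(600,600),interpolation=cv2.INTER_CUBIC))
print([d for d in spotter.find_in(s,"sleeve")][:1])
E
```

```text
clock: 6.6
position: [0.4323, -0.1062, 0.0786]
ee_rot: [[-1.0, -0.0, -0.001], [-0.0, 1.0, 0.0], [0.001, 0.0, -1.0]]
ft_force: [0.3, -0.4, -0.0]
gripper_width: 0.0523
gripper_force: 0.0
clock: 7.1
position: [0.4339, -0.1068, 0.1835]
ee_rot: [[-1.0, -0.0, 0.006], [-0.0, 1.0, -0.003], [-0.006, -0.003, -1.0]]
ft_force: [0.3, 0.5, -0.1]
gripper_width: 0.0523
gripper_force: 0.0
[{'box': [263.0, 226.7, 282.3, 246.1], 'conf': 0.46}]
```

View pics/e1.png

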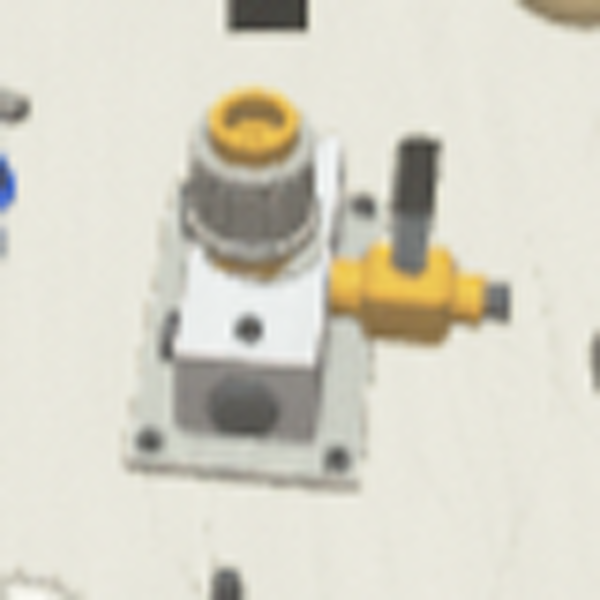

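The sleeve has stayed back: the brass body shows above it at (253,140), and the mouth is at (253,118). Next is the gauge.

```bash
python3 -m handwheel '[[[1,-3,0],0],[[2.5,-6.5,0],0],[[4,-10,0],0],[[5.5,-13.5,0],0],[[7,-17,0],0],[[7.3,-17.95,2],0],[[7.3,-17.95,5],0],[[7.3,-17.95,7],0],[[7.3,-17.95,7],0],[[7.3,-17.95,7],0]]' 0.25; python3 e.py f1
```

```text
clock: 8.03
position: [0.3588, -0.2853, 0.1078]
ee_rot: [[-1.0, -0.0, -0.003], [-0.0, 1.0, 0.003], [0.003, 0.003, -1.0]]
ft_force: [-0.0, -0.6, -0.1]
gripper_width: 0.071
gripper_force: 0.0
(np.int64(206), np.int64(246)) (np.int64(343), np.int64(172)) [ 0.35969469 -0.28579757  0.10935003] [-0.442283    0.42532277  0.1018426 ]
```

View pics/f1.png

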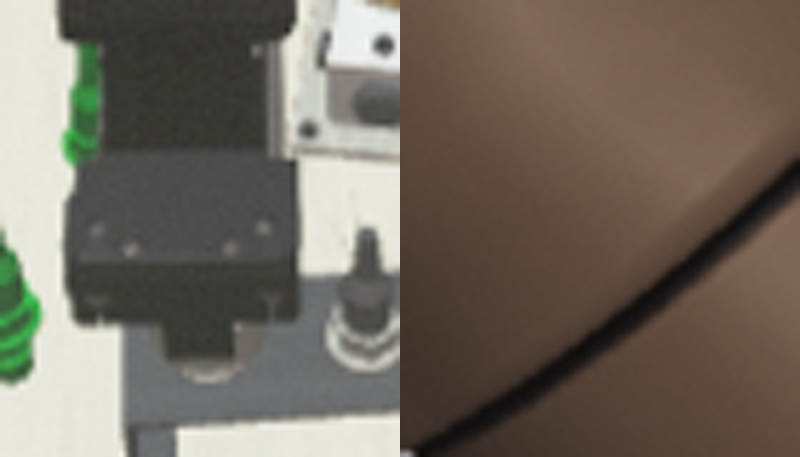

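Run:
```python
from h import *
s=camera("side");p=np.array(readout.state()["position"]);x=p[0]
f=lambda q:((proj(s,q)-[206,246]+.5)*5.714-.5).round(1)
for h in(.005,.012):
  print("tip L/R",f((x-.01,p[1]-.0355-h,p[2]-.017)),f((x+.01,p[1]-.0355-h,p[2]-.017)))
for z in(.054,.058):
  print("case L/R/front",f((.3596-.0225,-.2856,z)),f((.3596+.0225,-.2856,z)),f((.3596,-.2856-.0225,z)))
```

```text
tip L/R [173.8 359.2] [232.8 358. ]
tip L/R [173.1 377. ] [232.6 375.8]
case L/R/front [147.4 328. ] [271.2 325.6] [208.2 380.1]
case L/R/front [146.8 321.2] [271.  318.8] [207.7 373.4]
```

```bash
python3 -m handwheel '[[[0,0,1.5],0],[[0,0,3],0],[[0,0,4.1],0],[[0,0,4.4],0],[[0,0,4.4],0],[[0,0,4.4],0]]'; python3 -m handwheel '[[[0,0,0],0],[[0,0,0],0],[[0,0,0],0],[[0,0,0],0],[[0,0,0],0],[[0,0,0],0],[[0,0,0],0]]' 0.75 20
```

```text
clock: 8.68
position: [0.3598, -0.286, 0.0657]
ee_rot: [[-1.0, -0.001, 0.001], [-0.001, 1.0, -0.001], [-0.001, -0.001, -1.0]]
ft_force: [0.4, 0.3, -0.2]
gripper_width: 0.0714
gripper_force: 0.0
clock: 9.27
position: [0.3595, -0.2857, 0.0651]
ee_rot: [[-1.0, -0.0, 0.0], [-0.0, 1.0, 0.0], [-0.0, 0.0, -1.0]]
ft_force: [-0.2, 1.9, 5.5]
gripper_width: 0.0442
gripper_force: 20.0
```

```bash
python3 -m handwheel '[[[0,0,-0.5],0],[[0,0,-1.5],0],[[0,0,-3],0],[[0,0,-5],0],[[0,0,-8],0],[[0,0,-11],0],[[0,0,-13],0],[[0,0,-13],0],[[0,0,-13],0]]' - 30;python3 -m handwheel '[[[-1,3,0],0],[[-2.5,6.5,0],0],[[-4,10,0],0],[[-5.5,13.5,0],0],[[-6.8,16.5,0],0],[[-7.25,17.95,0],0],[[-7.25,17.95,0],0],[[-7.25,17.95,0],0],[[-7.25,17.95,0],0],[[-7.25,17.95,0],0]]'; python3 e.py g1
```

```text
clock: 10.02
position: [0.3594, -0.2858, 0.1953]
ee_rot: [[-1.0, -0.0, 0.001], [-0.0, 1.0, -0.001], [-0.001, -0.001, -1.0]]
ft_force: [-0.0, -0.3, -1.9]
gripper_width: 0.0439
gripper_force: 30.0
clock: 10.85
position: [0.4315, -0.107, 0.1943]
ee_rot: [[-1.0, 0.001, -0.001], [0.001, 1.0, 0.0], [0.001, 0.0, -1.0]]
ft_force: [0.3, 0.2, -1.6]
gripper_width: 0.044
gripper_force: 30.0
(np.int64(239), np.int64(155)) (np.int64(282), np.int64(138)) [ 0.43160776 -0.10708943  0.19463941] [ 0.62154435  0.10094735 -1.12764504]
```

View pics/g1.png

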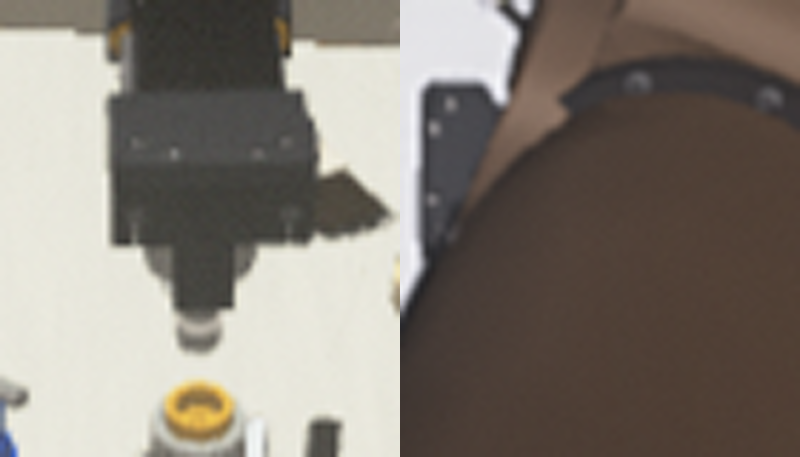

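The gauge hangs upright in the grip, with its plug at crop (199,340) right above the mouth at (199,405). I'll work out the plug's x from this.

Run:
```python
from h import *
s=camera("side")
print("plug",onz(s,273.4,215.0,.1396),"mouth",onz(s,273.4,225.3,.104), "mouth px at y-.1062",proj(s,(.432,-.1062,.104)),"plug exp",proj(s,(.4316,-.107,.1396)))
st=readout.state();print(st["position"],st["ft_force"],st["wrist_torque"])
```

```text
plug [ 0.43122808 -0.11057522  0.1396    ] mouth [ 0.4317035  -0.10706916  0.104     ] mouth px at y-.1062 [273.50996341 225.04317853] plug exp [273.4942097  213.95590126]
[ 0.43166629 -0.10701252  0.19472065] [-1.44961102  0.43165755 -2.13120464] [ 0.0187386   0.03988813 -0.02949012]
```

```bash
python3 -m handwheel '[[[-0.04,0.09,1],0],[[-0.04,0.09,2],0],[[-0.04,0.09,2.8],0],[[-0.04,0.09,3.2],0],[[-0.04,0.09,3.2],0],[[-0.04,0.09,3.2],0],[[-0.04,0.09,3.2],0]]'; python3 -m handwheel '[[[0,0,0.1],0],[[0,0,0.2],0],[[0,0,0.3],0],[[0,0,0.4],0],[[0,0,0.45],0],[[0,0,0.45],0],[[0,0,0.45],0]]'
```

```text
clock: 11.58
position: [0.4325, -0.1055, 0.1632]
ee_rot: [[-1.0, -0.0, 0.0], [-0.0, 1.0, -0.0], [-0.0, -0.0, -1.0]]
ft_force: [0.8, -0.2, -2.1]
gripper_width: 0.0442
gripper_force: 30.0
clock: 12.17
position: [0.4323, -0.1054, 0.1584]
ee_rot: [[-1.0, -0.0, 0.0], [-0.0, 1.0, 0.0], [-0.0, 0.0, -1.0]]
ft_force: [0.3, 0.4, -1.5]
gripper_width: 0.0443
gripper_force: 30.0
```

```bash
python3 -m handwheel '[[[0,-0.07,0],0],[[0,-0.07,0.05],0],[[0,-0.07,0.1],0],[[0,-0.07,0.15],0],[[0,-0.07,0.2],0],[[0,-0.07,0.2],0],[[0,-0.07,0.2],0]]'
```

```text
clock: 12.75
position: [0.4323, -0.1061, 0.1564]
ee_rot: [[-1.0, -0.0, -0.0], [-0.0, 1.0, 0.0], [0.0, 0.0, -1.0]]
ft_force: [-0.1, 0.2, -2.4]
gripper_width: 0.0441
gripper_force: 30.0
```

The plug is in the mouth: its tip is at about 101 mm and nothing resists. I'll ease it down.

```bash
python3 -m handwheel '[[[0,0,0.1],0],[[0,0,0.2],0],[[0,0,0.3],0],[[0,0,0.4],0],[[0,0,0.5],0],[[0,0,0.6],0],[[0,0,0.7],0],[[0,0,0.8],0],[[0,0,0.9],0],[[0,0,1.0],0],[[0,0,1.0],0]]'
```

```text
clock: 13.67
position: [0.4323, -0.1061, 0.1464]
ee_rot: [[-1.0, -0.0, 0.0], [-0.0, 1.0, 0.0], [-0.0, 0.0, -1.0]]
ft_force: [-0.8, 0.2, -0.4]
gripper_width: 0.044
gripper_force: 30.0
```

```bash
python3 -m handwheel '[[[0,0,0.15],0],[[0,0,0.3],0],[[0,0,0.45],0],[[0,0,0.6],0],[[0,0,0.75],0],[[0,0,0.9],0],[[0,0,1.05],0],[[0,0,1.2],0],[[0,0,1.35],0],[[0,0,1.45],0],[[0,0,1.45],0]]'
```

```text
clock: 14.58
position: [0.4323, -0.1061, 0.1317]
ee_rot: [[-1.0, -0.0, -0.0], [-0.0, 1.0, 0.0], [0.0, 0.0, -1.0]]
ft_force: [-0.2, -0.1, 0.1]
gripper_width: 0.0442
gripper_force: 30.0
```

```bash
python3 -m handwheel '[[[0,0,0.05],0],[[0,0,0.1],0],[[0,0,0.15],0],[[0,0,0.2],0],[[0,0,0.22],0],[[0,0,0.25],0],[[0,0,0.25],0],[[0,0,0.25],0]]'
```

```text
clock: 15.25
position: [0.4324, -0.1061, 0.1294]
ee_rot: [[-1.0, -0.0, 0.0], [-0.0, 1.0, 0.0], [-0.0, 0.0, -1.0]]
ft_force: [0.7, -0.1, 2.6]
gripper_width: 0.044
gripper_force: 30.0
```

```bash
python3 -m handwheel '[[[0,0,0.03],0],[[0,0,0.06],0],[[0,0,0.1],0],[[0,0,0.1],0],[[0,0,0.1],0]]'
python3 - <<'E'
from h import *
s=camera("side");print(spotter.find_in(s,"sleeve")[:1])
save("i1",cv2.resize(s["image"][190:270,240:320],(600,600),interpolation=cv2.INTER_CUBIC))
E
```

```text
clock: 15.67
position: [0.4324, -0.1061, 0.129]
ee_rot: [[-1.0, -0.0, 0.001], [-0.0, 1.0, -0.0], [-0.001, -0.0, -1.0]]
ft_force: [-3.4, 1.3, 13.6]
gripper_width: 0.0438
gripper_force: 30.0
[{'box': [263.0, 225.6, 284.4, 243.5], 'conf': 0.69}]
```

View pics/i1.png

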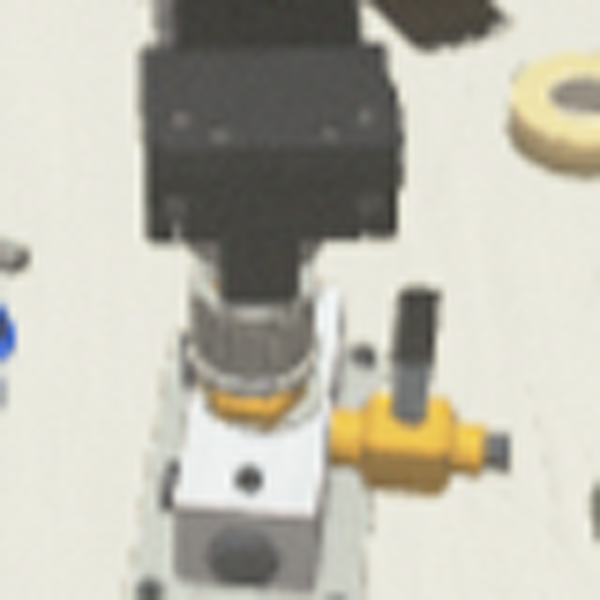

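The sleeve is forward: its rim is back down only to about image row 240, and the brass hex shows below it. The push also rose sharply at home. I'll let go now.

```bash
python3 -m handwheel '[[[0,0,-0.12],0],[[0,0,-0.12],0],[[0,0,-0.12],0]]'; python3 -m handwheel '[[[0,0,0],0],[[0,0,0],0],[[0,0,0],0],[[0,0,0],0],[[0,0,0],0],[[0,0,0],0]]' 0.2; python3 -m handwheel '[[[0,0,-1],0],[[0,0,-3],0],[[0,0,-5],0],[[0,0,-8],0],[[0,0,-8],0],[[0,0,-8],0]]'
python3 - <<'E'
from h import *
s=camera("side")
for t in("sleeve","gauge","oiler","rack"):print(t,spotter.find_in(s,t)[:1])
save("j1",cv2.resize(s["image"][190:330,220:340],(514,600),interpolation=cv2.INTER_CUBIC))
E
```

```text
clock: 16.02
position: [0.4323, -0.1061, 0.1296]
ee_rot: [[-1.0, -0.0, 0.0], [-0.0, 1.0, 0.0], [-0.0, 0.0, -1.0]]
ft_force: [-0.3, 0.0, 3.3]
gripper_width: 0.0443
gripper_force: 30.0
clock: 16.52
position: [0.4323, -0.1061, 0.1295]
ee_rot: [[-1.0, -0.0, -0.0], [-0.0, 1.0, 0.0], [0.0, 0.0, -1.0]]
ft_force: [0.2, -0.0, 1.2]
gripper_width: 0.0747
gripper_force: 0.0
clock: 17.02
position: [0.4327, -0.1062, 0.2106]
ee_rot: [[-1.0, -0.0, 0.003], [-0.0, 1.0, -0.001], [-0.003, -0.001, -1.0]]
ft_force: [-0.6, 0.0, -0.8]
gripper_width: 0.0759
gripper_force: 0.0
sleeve [{'box': [265.1, 228.0, 284.1, 243.0], 'conf': 0.79}]
gauge [{'box': [261.3, 209.7, 284.8, 230.3], 'conf': 0.91}]
oiler [{'box': [315.1, 286.7, 330.9, 315.8], 'conf': 0.75}]
rack [{'box': [225.4, 290.7, 289.1, 333.0], 'conf': 0.79}]
```

View pics/j1.png

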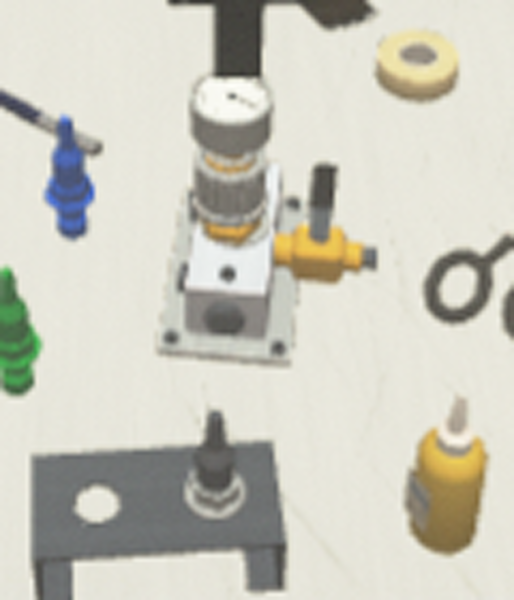

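The gauge stands upright in the coupler with its dial at (231,100). The sleeve is forward (box bottom 243; it was 242 at home and 246 drawn back). The nozzle is in the rack, the oiler hasn't moved, and the fingers are clear.

Run:
```python
from h import *
c=camera("side");print(proj(c,(.4323,-.1062,.145)),"seen 273.5,213",readout.state()["clock"])
print(ticket.finish_job())
```

```text
[273.80684024 211.95171314] seen 273.5,213 17.3167
the job is handed in; nothing more can be done
None
```

The gauge is fitted upright in the coupler with the sleeve sprung forward over it, the nozzle and oil bottle were left in place, and the job was handed in at 17.3 s; no verdict was returned.

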